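Hold open the lever-operated discard bin

ROBOT

A 6-joint arm with a two-finger parallel gripper is mounted at the origin on the work surface. World frame = base frame: x ahead of the robot, y to its left, z up, the work surface at z = 0. Lengths are in m, angles in rad, forces in N, time in s.
With the tool pointing down it reaches from about 0.275 to 0.775 m from the base axis. Payload 14.6 kg.
Tool frame: the origin (TCP) lies midway between the tips of the shut fingers; the grasp point (between the pads) lies 19 mm behind it (grip_depth is the z of the grasp point in the tool frame, in m); z points along the fingers, y is the direction in which the jaws open and shut (so a half turn about z gives the same grasp; the last joint's range is limited). The gripper opens to 85 mm and grips with 20 to 120 N. Pads are 22 mm wide; open, the fingers measure 114 mm over their backs; the gripper's body (76 mm by 85 mm) begins 54 mm behind the grasp point. The pads swing forward as they close: fully open they stand 13 mm farther back than shut.
Start: joints at [1.035, 0.263, -0.048, 1.259, 0, 1.415], TCP at [0.195, 0.487, 0.231] pointing down, gripper open.
Joint ranges: [-2.65, 2.65], [-0.89, 1.7], [-1.18, 1.37], [-2.13, 2.11], [-1.35, 1.29], [-3.14, 3.14]. Speed limits (rad/s): [1.89, 1.89, 2.57, 2.79, 3.14, 3.14].

INTERFACE

Orientations are given as a rotation vector (axis times angle).
In Python, from rig import read_state, read_camera, close_job, search_frame, cut_out, grip_depth gives the robot as it stands. The module is installed in compiled form; this text tells all that it offers.
- The arm moves only by the tool carry_out, never from a script. Its argument "deltas" is one flat list of numbers, 7 for each row, row after row: the shift along the tool's x, y, z in units of 300 mm (1.0 is 300 mm), then the turn, a rotation vector about the tool's x, y, z in units of 180 degrees (1.0 is 180 degrees), then the opening in per cent of the stroke, from 0 (shut) to 100 (fully open). A call has exactly 8 rows; each row is the pose to reach, as a shift and turn from the pose commanded when the call began, along the tool's axes at that moment, turning the shorter way round; what a row does not reach only later rows make up. A row lasts 1/8 s, in which the tool goes at most 62.5 mm and 10.7 degrees, less where a joint would pass 70% of its speed; a pose out of reach is approached as far as the arm can. A call with a number of a shift or a turn outside -1 to 1 is refused whole. A call with a gripper value outside its range is refused whole. The fingers move at their own pace and stop on an object; "grip_force" is the grip in N (left out, the last holds). Time passes only in rows, so rows that repeat a pose let the fingers close, or fill a call up. It gives the time, the measured TCP pose, the force and the opening at its end, in the units of the state.
- read_state(): the state, without advancing time (a new reading comes with each control period).
- read_camera(name): name is "scene" or "top"; returns a dict with "pixels" (480x640x3 uint8, red, green, blue), "mtx" (3x3 intrinsics, pixels), "R" (3x3) and "t" (3): a world point X has camera coordinates R X + t. Camera axes: x right, y down, z forward; pixel columns grow to the right and rows downward; lengths in m; the calibration is good to about 2 mm. A picture is of the moment at which its call begins. There is no depth.
- close_job(): hands the job in, once; it reports no verdict.
Trained networks look in a picture, given as the dict that the camera call returned (one of the last four; its "shot" number tells which), for a name from the list of things; names that differ only in an ending like _2 or _b are one class to them, and where a whole thing is asked for, a point or a joint stands for the part that bears it (a point fixed in the world has none). Each returns a list of dicts, best first, with "conf" (0 to 1); they miss things now and then, are a little off and sometimes report something else, mostly with a low value. They report only what shows in the picture. A call takes as long as a camera call.
- search_frame(picture, label): "extent" ([left, top, width, height] in pixels, round what is visible of it).
- cut_out(picture, label): "pixels" (480x640 bool, what is visible of it) and "extent" ([left, top, width, height] in pixels, round what is visible of it).
The state is a dict: "time": time; "qpos": joint angles; "qd": joint speeds; "tau": joint torques, N m; "ee_pos": TCP position; "tool_rot": TCP orientation; "contact_force": force on the tool from outside, world axes, zero at the start; "ft_torque": the same for the moment, N m; "finger_gap": finger opening in m.
Only numpy, scipy, OpenCV 4.12 (cv2) and the standard library are available. Lean on these libraries where they do the work, as an engineer would, in place of code of your own. Each camera call takes 0.05 s, during which the arm holds its last target.

TASK

Open the bench's tube discard bin for a colleague with full hands: with a fingertip, push the lock bolt's thumb plate away from the lever until the bolt is all the way out, then press the rubber pad on the long end of the lever all the way down, so that its short end raises the heavy steel flap. The program finishes while still holding the pad down with the flap open. Only push and press, grasp nothing, do not touch the flap itself, and leave everything else on the bench where it stands.

Things in the scene. Friction and masses are not known exactly. Their poses are not given: they have to be found in the camera images.
- bin: fixed discard station: white bin (x -68 to 112 mm, y 37 to 217 mm, rim 108 mm high) on a steel plate, with lever post and bolt guide. Origin: on the table under the lever's pivot (z 122.5 mm). x runs along the lever from long to short end (roughly away from the robot), y towards the bin, z up. Lever post 36 x 44 mm, 138 mm tall; guide block 34 x 28 mm, 145 mm tall, at x -70, y -36 mm
- lever (a joint): hinge of the lever, rad: about 0 to 0.02 at rest (long end high), grows as the long end goes down, stops at 0.70. Blocked at about 0.08 while the bolt is in
- lever_pad (a point): middle of the top of the rubber pad (45 mm along the lever, 46 mm wide) at the lever's long end, 190 mm from the pivot. At rest about 193 mm above the table, sloping 20 degrees down to the bin; fully down about 63 mm high, sloping the other way, below where it began to within 5 mm (half-way 10 mm nearer the robot). Takes 3 to 8 N to press; rises again when let go
- flap (a joint): hinge of the flap, rad: 0 shut, about 0.65 with the lever fully down
- flap_edge (a point): middle of the front (robot-side) upper edge of the heavy steel flap, a plate 190 x 190 mm, 0.9 kg, lying on the bin and hinged along its far rim; a strip on its lever-side edge rests over the lever's short end
- bolt (a joint): slide of the lock bolt, m: near 0 in (its rod lies under the lever arm and blocks it), grows as it moves out along the bin's -y, stops at 0.045 fully out. Friction about 2 N, stays where it is left
- bolt_thumb (a point): middle of the top edge of the bolt's upright thumb plate (26 mm along x, 10 mm thick along y, top 205 mm above the table, 60 mm of it above the guide block). Bolt in: 78 mm to the -y side of the lever's centre line, at x -70 mm. The lever arm (18 mm wide) is 155 mm high there, so a fingertip 168 mm or more above the table passes over arm and guide to push the plate's inner face outwards
- specimen_pot: screw-top specimen pot, 60 mm across, 75 mm tall, stands near the lever; bystander, origin under its centre
- sanitiser: sanitiser bottle, 60 mm across, 160 mm tall, stands to the right of the bolt; bystander, origin under its centre
- tablet_jar: small white jar, 52 mm across, 85 mm tall, stands right of the lever post; bystander, origin under its centre
- tube_rack: tube rack 200 x 70 mm with capped tubes, 102 mm tall; bystander, origin under its centre
- wipes_tub: round tub, 90 mm across, 170 mm tall; bystander, origin under its centre
- timer: bench clock 100 mm wide, 75 mm tall; bystander, origin under its centre
- glove_box: glove carton 90 x 130 mm, 70 mm tall; bystander, origin under its centre

How it is judged:
On the way, in this order (a step that is already met when the one before it is completed fails the run):
1. the bolt is pushed out, with the lever still up (value of joint bolt above 0.036 m and value of joint lever below 0.12 rad), for 0.2 s.
2. the lever's long end is pressed down by the fingers and the flap is raised (value of joint lever above 0.6 rad and value of joint flap above 0.45 rad and contact force between the fingers and lever above 1 N), for 0.3 s.
At the end, for the whole second after the job is handed in: The bolt is at least 36 mm out of 45 mm; the fingers still press on the lever with more than 1 N and hold it beyond 0.60 of its 0.70 rad, with the flap at rest and raised by more than 0.45 rad (all of step 2 and value of joint bolt above 0.036 m and velocity of joint flap between -0.1 and 0.1 rad/s); the arm keeps its last pose, push and grip.
It fails at once if the robot touches the flap itself (contact force between any of the fingers, the arm and flap above 1 N).
It fails at once if a bystander is moved by more than 20 mm, lifted or tipped (distance of any of specimen_pot, sanitiser, tablet_jar, tube_rack, wipes_tub, timer, glove_box from where it was at the start of the episode above 0.02 m or angle between any of specimen_pot, sanitiser, tablet_jar, tube_rack, wipes_tub, timer, glove_box's own z axis and vertical above 0.3 rad).
It also fails if it takes over 38 s, if anything falls off the work surface, if the arm or the gripper's body presses on something with over 40 N, if the wrist force passes 120 N, or if a joint passes its speed limit or range.

## Working session

There is one attempt and no reset: what is moved stays moved. The work goes in short steps, Python scripts to look and compute and a tool call to move; the robot and the scene stay as the last step left them, time stands still between calls to the robot, and variables do not carry over. Pictures are saved under pics/ and viewed, and the job is handed in when it is done.

Besides the shell and the picture viewer there is one more tool, called after "Emit:" as a command line: name --argument value ..., lists and objects as JSON in quotes. carry_out: Moves the arm, as the interface text tells. Its arguments: {"type":"object","properties":{"deltas":{"type":"array","items":{"type":"number"}},"grip_force":{"type":"number"}},"required":["deltas"]}

```bash
mkdir -p pics; python3 - <<'E'
from rig import *
import cv2,pickle,numpy as np
s=read_state(); print({k:np.round(v,3).tolist() for k,v in s.items()}, grip_depth)
for n in ["scene","top"]:
    p=read_camera(n); cv2.imwrite(f"pics/{n}0.png",p["pixels"][:,:,::-1]); pickle.dump(p,open(f"{n}0.pkl","wb"))
    print(n,p["mtx"].tolist(),p["R"].round(4).tolist(),p["t"].round(4).tolist())
    for l in ["bin","lever","lever_pad","bolt_thumb","bolt","flap_edge","flap","specimen_pot","sanitiser","tablet_jar","tube_rack","wipes_tub"]:
        for d in search_frame(p,l)[:2]: print(n,l,round(d["conf"],2),np.round(d["extent"]).tolist())
E
```

```text
{'time': 0.0, 'qpos': [1.035, 0.264, -0.049, 1.259, -0.0, 1.415], 'qd': [0.001, -0.0, -0.0, 0.0, 0.003, -0.0], 'tau': [-0.003, -63.762, 38.457, 0.014, -0.0, -0.0], 'ee_pos': [0.195, 0.487, 0.231], 'tool_rot': [-0.594, -3.084, 0.002], 'contact_force': [-0.222, 0.255, 0.108], 'ft_torque': [-0.012, -0.01, -0.014], 'finger_gap': 0.085} -0.0187
scene [[462.2823925379292, 0.0, 320.4145706941682], [0.0, 462.2823925379292, 241.16625386442058], [0.0, 0.0, 1.0]] [[0.5189, 0.8548, 0.0058], [0.7196, -0.4332, -0.5426], [-0.4613, 0.2858, -0.84]] [-0.2837, -0.333, 1.4831]
scene bin 0.87 [318.0, 173.0, 167.0, 160.0]
scene bin 0.57 [332.0, 171.0, 62.0, 90.0]
scene lever_pad 0.93 [330.0, 172.0, 64.0, 104.0]
scene lever_pad 0.47 [104.0, 284.0, 65.0, 92.0]
scene bolt_thumb 0.77 [336.0, 219.0, 30.0, 26.0]
scene bolt 0.57 [336.0, 217.0, 33.0, 28.0]
scene bolt 0.39 [372.0, 139.0, 38.0, 24.0]
scene flap_edge 0.85 [370.0, 194.0, 115.0, 90.0]
scene flap 0.87 [376.0, 193.0, 105.0, 87.0]
scene specimen_pot 0.95 [362.0, 182.0, 28.0, 32.0]
scene sanitiser 0.95 [254.0, 226.0, 27.0, 46.0]
scene tablet_jar 0.92 [302
[... 321 characters left out ...]
0.0294, -0.0732], [0.0737, -0.0178, -0.9971]] [-0.0476, 0.569, 1.5193]
top bin 0.93 [185.0, 168.0, 120.0, 112.0]
top lever 0.74 [252.0, 197.0, 19.0, 83.0]
top lever_pad 0.66 [253.0, 196.0, 17.0, 88.0]
top bolt_thumb 0.56 [134.0, 249.0, 49.0, 34.0]
top bolt_thumb 0.51 [284.0, 229.0, 9.0, 7.0]
top bolt 0.71 [131.0, 248.0, 53.0, 32.0]
top flap_edge 0.88 [184.0, 172.0, 88.0, 63.0]
top flap 0.66 [186.0, 169.0, 85.0, 69.0]
top specimen_pot 0.77 [210.0, 265.0, 26.0, 22.0]
top sanitiser 0.84 [336.0, 261.0, 20.0, 25.0]
top tablet_jar 0.7 [253.0, 195.0, 17.0, 88.0]
top tablet_jar 0.61 [322.0, 212.0, 17.0, 20.0]
top tube_rack 0.57 [450.0, 238.0, 32.0, 70.0]
top wipes_tub 0.88 [423.0, 182.0, 47.0, 36.0]
```

View pics/scene0.png

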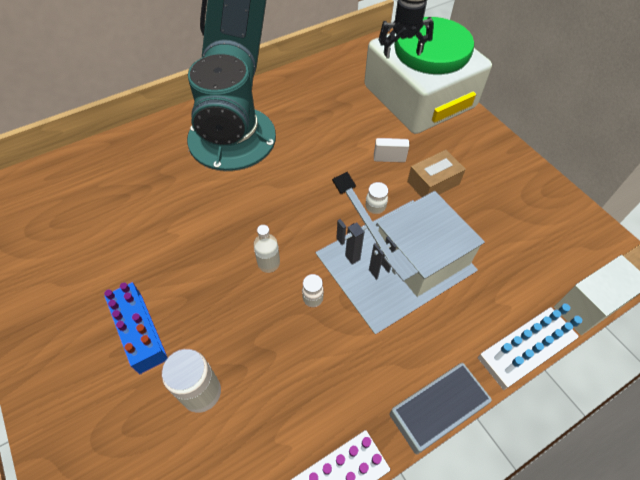

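View pics/top0.png

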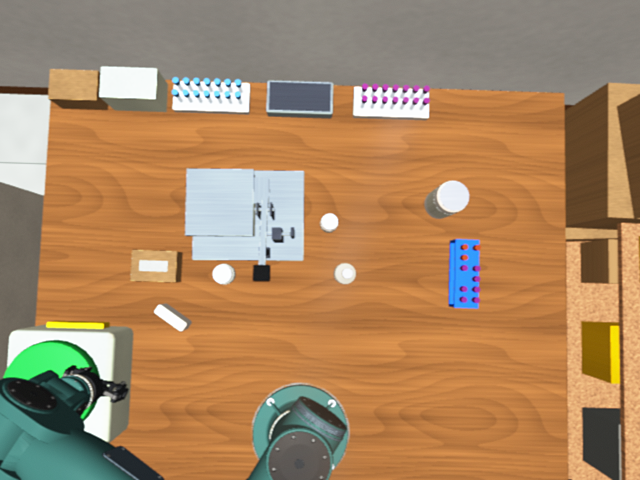

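```bash
python3 - <<'E'
import cv2,pickle
p=pickle.load(open("top0.pkl","rb"))["pixels"][150:300,170:370,::-1]
cv2.imwrite("pics/topc.png",cv2.resize(p,None,fx=4,fy=4,interpolation=cv2.INTER_CUBIC))
p=pickle.load(open("scene0.pkl","rb"))["pixels"][160:310,295:495,::-1]
cv2.imwrite("pics/scenec.png",cv2.resize(p,None,fx=4,fy=4,interpolation=cv2.INTER_CUBIC))
E
```

```text
(no output)
```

View pics/topc.png

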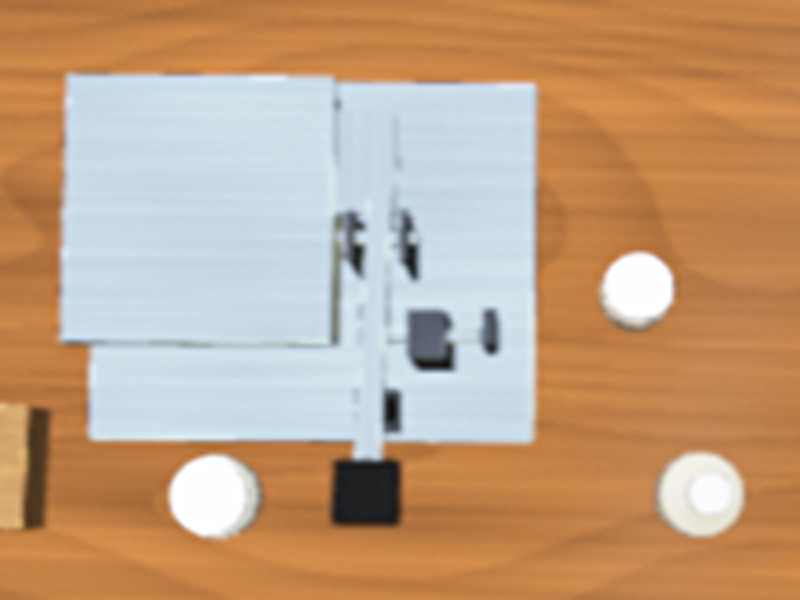

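View pics/scenec.png

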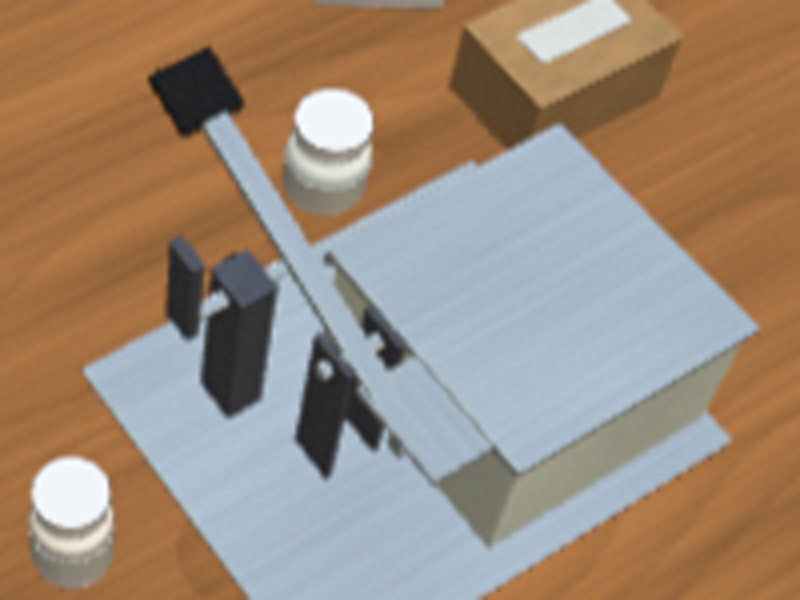

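The top view shows the pad at about px (261,273), the thumb plate at (292,232), the guide at (277,232), the sanitiser at (345,273) and the pot at (223,273). The bin is nearly aligned with world x. Next I'll fit the bin pose from both views.

```bash
cat >h.py <<'E'
import numpy as np,pickle
from scipy.spatial.transform import Rotation as Ro
def proj(p,X):
    c=np.asarray(X)@p["R"].T+p["t"]; q=c@p["mtx"].T; return q[...,:2]/q[...,2:]
def unproj(p,uv,z):
    d=p["R"].T@np.linalg.solve(p["mtx"],[uv[0],uv[1],1]); C=-p["R"].T@p["t"]; return C+d*(z-C[2])/d[2]
E
cat >fit.py <<'E'
from h import *
from scipy.optimize import least_squares
T=pickle.load(open("top0.pkl","rb"));S=pickle.load(open("scene0.pkl","rb"))
c=lambda u,v,o:((u+.5)/4-.5+o[0],(v+.5)/4-.5+o[1])
to=(170,150);so=(295,160)
obs=[(T,(-.1765,0,.193),c(366,492,to)),(T,(-.07,-.078,.205),c(491,331,to)),(T,(-.07,-.036,.145),c(430,331,to)),
(S,(-.1765,0,.193),c(196,91,so)),(S,(-.07,-.078,.205),c(186,252,so)),(S,(-.07,-.036,.145),c(245,278,so))]
def w(b,P):
    x,y,a=b; return np.array([x+P[0]*np.cos(a)-P[1]*np.sin(a), y+P[0]*np.sin(a)+P[1]*np.cos(a),P[2]])
f=lambda b:np.concatenate([proj(p,w(b,P))-uv for p,P,uv in obs])
r=least_squares(f,[.6,.1,0]);b=r.x
print("bin",b.round(4)); print(r.fun.reshape(-1,2).round(2))
np.save("bin.npy",b)
print("pad",w(b,(-.1765,0,.193)),"thumb",w(b,(-.07,-.078,.205)))
for n,uv,z in [("san",c(710,494,to),.16),("pot",c(211,494,to),.075),("jar",c(638,288,to),.085)]: print(n,unproj(T,uv,z).round(3))
E
python3 fit.py
```

```text
bin [0.6464 0.1136 0.0123]
[[ 0.37 -1.76]
 [-0.78 -1.43]
 [-0.2   0.25]
 [-0.22 -1.38]
 [-0.2  -0.68]
 [-1.5  -0.31]]
pad [0.46987316 0.11139119 0.193     ] thumb [0.5773269 0.0347104 0.205    ]
san [ 0.471 -0.119  0.16 ]
pot [0.461 0.233 0.075]
jar [ 0.618 -0.069  0.085]
```

```bash
cat >mv.py <<'E'
# usage: mv.py bx by z  -> target in bin frame (m), tool y along bin y
from h import *; from rig import read_state; import sys
b=np.load("bin.npy"); s=read_state(); R=Ro.from_rotvec(s["tool_rot"]); p=np.array(s["ee_pos"])
Rb=Ro.from_euler("z",b[2])
print("t",s["time"],"tcp bin",(Rb.inv().apply(p-[b[0],b[1],0])*1e3).round(1),"F bin",Rb.inv().apply(s["contact_force"]).round(2),"gap",round(s["finger_gap"],4))
if len(sys.argv)>3:
    g=np.array([b[0],b[1],0])+Rb.apply([float(v) for v in sys.argv[1:4]])
    Rt=Rb*Ro.from_matrix(np.diag([-1.,1,-1]))
    print("target",g.round(3),"shift",(R.inv().apply(g-p)/.3).round(4),"turn",((R.inv()*Rt).as_rotvec()/np.pi).round(4))
E
python3 mv.py -.07 -.045 .25
```

```text
t 1.3 tcp bin [-446.6  379.4  231.3] F bin [ 0.04  0.12 -0.  ] gap 0.0852
target [0.577 0.068 0.25 ] shift [-1.7015 -0.8257 -0.0624] turn [-0.     -0.     -0.1251]
```

Emit:
carry_out --deltas '[-0.05,-0.02,-0.06,0,0,0,0,-0.2,-0.09,-0.07,0,0,-0.03,0,-0.35,-0.16,-0.07,0,0,-0.06,0,-0.5,-0.24,-0.07,0,0,-0.09,0,-0.65,-0.31,-0.07,0,0,-0.125,0,-0.8,-0.38,-0.07,0,0,-0.125,0,-0.9,-0.43,-0.07,0,0,-0.125,0,-0.97,-0.47,-0.07,0,0,-0.125,0]' --grip_force 40

```text
time: 2.3
ee_pos: [0.4138, 0.2471, 0.2523]
tool_rot: [-0.017, 3.141, -0.0]
contact_force: [0.3, 0.2, 0.3]
finger_gap: 0.0
```

```bash
python3 mv.py -.07 -.045 .25
```

```text
t 2.3 tcp bin [-230.9  136.4  252.3] F bin [0.35 0.24 0.25] gap 0.0
target [0.577 0.068 0.25 ] shift [-0.5372 -0.6038  0.0076] turn [-0.      0.     -0.0005]
```

Emit:
carry_out --deltas '[-0.1,-0.1,0,0,0,0,0,-0.22,-0.25,0,0,0,0,0,-0.35,-0.4,0,0,0,0,0,-0.46,-0.52,0,0,0,0,0,-0.53,-0.6,0,0,0,0,0,-0.537,-0.604,0,0,0,0,0,-0.537,-0.604,0,0,0,0,0,-0.537,-0.604,0,0,0,0,0]'

```text
time: 3.3
ee_pos: [0.5755, 0.0699, 0.2525]
tool_rot: [-0.02, 3.141, 0.0]
contact_force: [-0.5, -0.2, 0.5]
finger_gap: 0.0001
```

```bash
python3 mv.py -.07 -.045 .182; python3 - <<'E'
from rig import *
import cv2
a=read_camera("scene")["pixels"][140:290,265:465,::-1];b=read_camera("top")["pixels"][150:300,170:370,::-1]
cv2.imwrite("pics/a1.png",cv2.resize(cv2.vconcat([a,b]),None,fx=2,fy=2,interpolation=2)[:,:])
E
```

```text
t 3.3 tcp bin [-71.4 -42.8 252.5] F bin [-0.47 -0.23  0.54] gap 0.0001
target [0.577 0.068 0.182] shift [-0.0045 -0.0074  0.235 ] turn [0.     0.     0.0002]
```

View pics/a1.png

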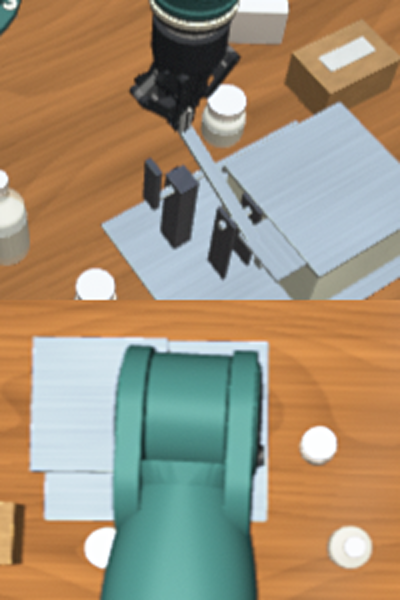

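The fingertip is over the guide, clear of the plate (plate at crop (152,185)). Now I'll descend and make contact.

Emit:
carry_out --deltas '[0,0,0.1,0,0,0,0,0,0,0.2,0,0,0,0,0,0,0.235,0,0,0,0,0,0,0.235,0,0,0,0,0,-0.03,0.235,0,0,0,0,0,-0.06,0.235,0,0,0,0,0,-0.09,0.235,0,0,0,0,0,-0.1,0.235,0,0,0,0]'

```text
time: 4.4
ee_pos: [0.5766, 0.0383, 0.182]
tool_rot: [-0.017, 3.141, 0.0]
contact_force: [1.4, 2.3, -0.1]
finger_gap: 0.0
```

```bash
python3 mv.py -.07 -.106 .182; python3 - <<'E'
from rig import *
import cv2
a=read_camera("scene")["pixels"][140:290,265:465,::-1]
cv2.imwrite("pics/a2.png",cv2.resize(a,None,fx=4,fy=4,interpolation=2)[:,:])
E
```

```text
t 4.4 tcp bin [-70.6 -74.4 182. ] F bin [ 1.44  2.27 -0.11] gap 0.0
target [0.578 0.007 0.182] shift [-2.300e-03 -1.053e-01  1.000e-04] turn [ 0.      0.0001 -0.0004]
```

View pics/a2.png

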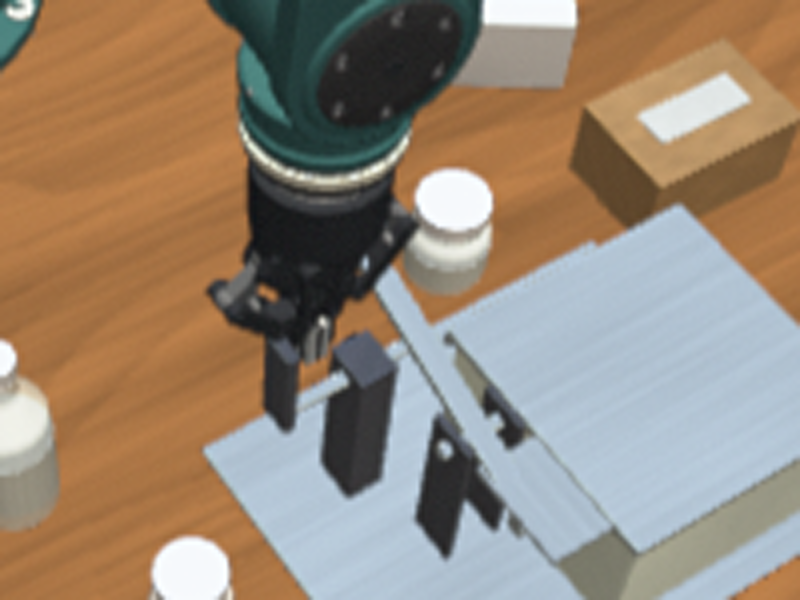

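The plate is moving already, with about 2.3 N on the finger. I'll keep pushing.

Emit:
carry_out --deltas '[0,-0.015,0,0,0,0,0,0,-0.03,0,0,0,0,0,0,-0.045,0,0,0,0,0,0,-0.06,0,0,0,0,0,0,-0.07,0,0,0,0,0,0,-0.08,0,0,0,0,0,0,-0.09,0,0,0,0,0,0,-0.095,0,0,0,0,0]'

```text
time: 5.45
ee_pos: [0.5768, 0.0124, 0.1817]
tool_rot: [-0.021, 3.141, 0.007]
contact_force: [2.7, 22.8, -0.7]
finger_gap: -0.0004
```

```bash
python3 mv.py -.07 -.112 .182; python3 - <<'E'
from rig import *
import cv2
a=read_camera("scene")["pixels"][140:290,265:465,::-1]
cv2.imwrite("pics/a3.png",cv2.resize(a,None,fx=4,fy=4,interpolation=2)[:,:])
E
```

```text
t 5.45 tcp bin [ -70.8 -100.3  181.7] F bin [ 2.93 22.75 -0.71] gap -0.0004
target [0.578 0.001 0.182] shift [-0.0027 -0.0391 -0.0012] turn [0.0015 0.0001 0.0003]
```

View pics/a3.png

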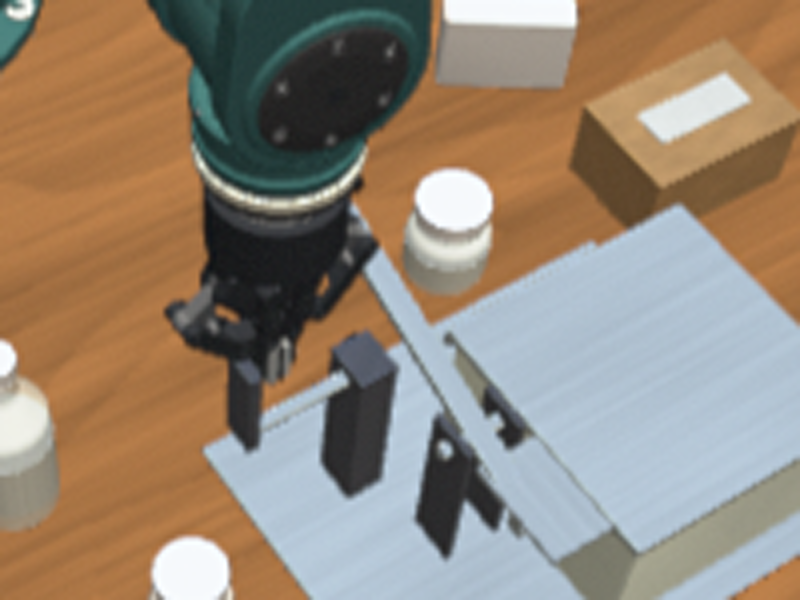

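The force jumped to 23 N, so the bolt seems to be at its stop. I'll check the plate's position in the image, then retreat.

```bash
python3 - <<'E'
from h import *
S=pickle.load(open("scene0.pkl","rb")); b=np.load("bin.npy")
for uv in [(265+244.5/4-.4,140+370/4-.4)]:
    X=unproj(S,uv,.205)-[b[0],b[1],0]; print(Ro.from_euler("z",-b[2]).apply(X)*1e3)
E
python3 mv.py -.07 -.09 .182;python3 mv.py -.177 0 .26
```

```text
[ -64.64572423 -122.41920044  205.        ]
t 5.5 tcp bin [ -70.8 -100.1  181.7] F bin [ 2.21 17.6   1.13] gap -0.0004
target [0.577 0.023 0.182] shift [-0.0027  0.0338 -0.001 ] turn [0.0016 0.0001 0.0003]
t 5.5 tcp bin [ -70.8 -100.1  181.7] F bin [ 2.21 17.6   1.13] gap -0.0004
target [0.469 0.111 0.26 ] shift [ 0.3536  0.3354 -0.2595] turn [0.0016 0.0001 0.0003]
```

The plate is at y −122 mm, so the bolt is about 44 mm out. Next I'll back off, lift and move above the pad.

Emit:
carry_out --deltas '[0,0.03,0,0,0,0,0,0,0.04,-0.1,0,0,0,0,0,0.04,-0.22,0,0,0,0,0.08,0.12,-0.26,0,0,0,0,0.18,0.2,-0.26,0,0,0,0,0.28,0.28,-0.26,0,0,0,0,0.34,0.34,-0.26,0,0,0,0,0.354,0.345,-0.26,0,0,0,0]'

```text
time: 6.5
ee_pos: [0.4684, 0.1134, 0.26]
tool_rot: [-0.021, 3.141, -0.001]
contact_force: [1.2, 0.1, 0.2]
finger_gap: -0.0
```

```bash
python3 mv.py -.180 0 .205; python3 - <<'E'
from rig import *
import cv2
a=read_camera("scene")["pixels"][140:290,265:465,::-1]
b=read_camera("top")["pixels"][150:300,170:370,::-1]
cv2.imwrite("pics/a4.png",cv2.resize(cv2.vconcat([a,b]),None,fx=2,fy=2,interpolation=2)[:,:])
E
```

```text
t 6.5 tcp bin [-177.9    2.1  260. ] F bin [1.2  0.1  0.18] gap -0.0
target [0.466 0.111 0.205] shift [ 0.0069 -0.0068  0.1834] turn [-0.0002  0.      0.0003]
```

View pics/a4.png

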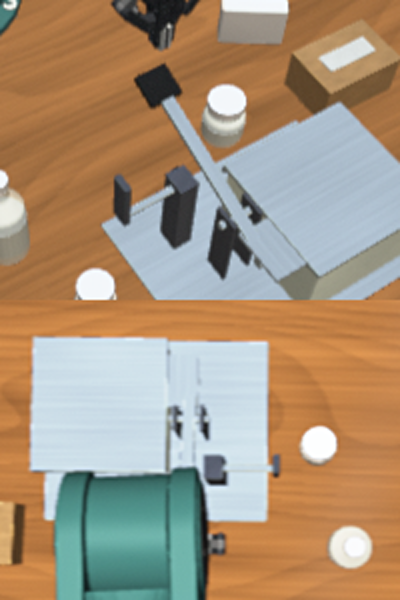

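The pad is clear below the fingertip, and the bolt stays out (plate at top crop (276,465)). I'll press along the arc.

Emit:
carry_out --deltas '[0.007,-0.007,0.1,0,0,0,0,0.007,-0.007,0.18,0,0,0,0,0.01,-0.007,0.23,0,0,0,0,0.015,-0.007,0.28,0,0,0,0,0.02,-0.007,0.32,0,0,0,0,0.025,-0.007,0.36,0,0,0,0,0.03,-0.007,0.4,0,0,0,0,0.032,-0.007,0.44,0,0,0,0]'

```text
time: 7.6
ee_pos: [0.4601, 0.1098, 0.1273]
tool_rot: [0.017, -3.141, 0.001]
contact_force: [-2.5, -0.4, 6.2]
finger_gap: -0.0002
```

```bash
python3 mv.py -.180 0 .066; python3 - <<'E'
from rig import *
import cv2
a=read_camera("scene")["pixels"][140:290,265:465,::-1]
cv2.imwrite("pics/a5.png",cv2.resize(a,None,fx=3,fy=3,interpolation=2)[:,:])
E
```

```text
t 7.6 tcp bin [-186.2   -1.5  127.3] F bin [-2.49 -0.42  6.15] gap -0.0002
target [0.466 0.111 0.066] shift [-0.0209  0.005   0.2045] turn [-0.0002 -0.0002 -0.0004]
```

View pics/a5.png

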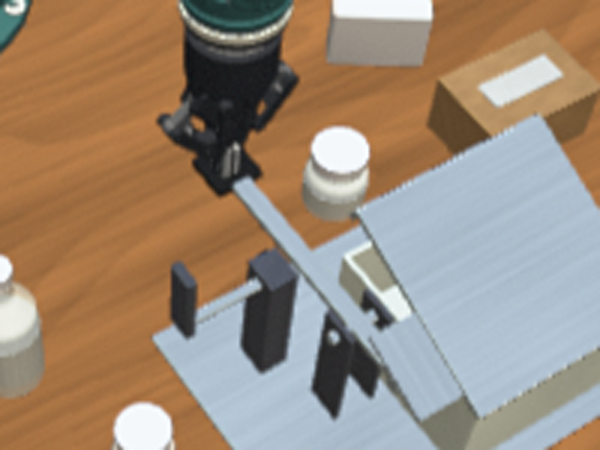

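Halfway down, the flap is rising and the force is 6 N. I'll continue to the bottom.

Emit:
carry_out --deltas '[0,0.003,0.04,0,0,0,0,-0.003,0.003,0.08,0,0,0,0,-0.007,0.003,0.115,0,0,0,0,-0.01,0.003,0.145,0,0,0,0,-0.014,0.003,0.17,0,0,0,0,-0.018,0.003,0.19,0,0,0,0,-0.02,0.003,0.2,0,0,0,0,-0.02,0.003,0.2,0,0,0,0]'

```text
time: 8.65
ee_pos: [0.4655, 0.1116, 0.0676]
tool_rot: [0.019, -3.141, -0.0]
contact_force: [0.4, 0.0, 0.8]
finger_gap: -0.0
```

```bash
python3 mv.py -.180 0 .063
```

```text
t 8.65 tcp bin [-180.9    0.3   67.6] F bin [0.43 0.02 0.77] gap -0.0
target [0.466 0.111 0.063] shift [-0.003  -0.0009  0.0152] turn [ 0.     -0.0003 -0.0001]
```

```bash
python3 - <<'E'
from rig import *
import cv2
a=read_camera("scene")["pixels"][140:290,265:465,::-1]
cv2.imwrite("pics/a6.png",cv2.resize(a,None,fx=4,fy=4,interpolation=2)[:,:])
E
python3 mv.py
```

```text
t 8.7 tcp bin [-181.     0.3   67.6] F bin [ 1.1  -0.33  0.37] gap 0.0001
```

View pics/a6.png

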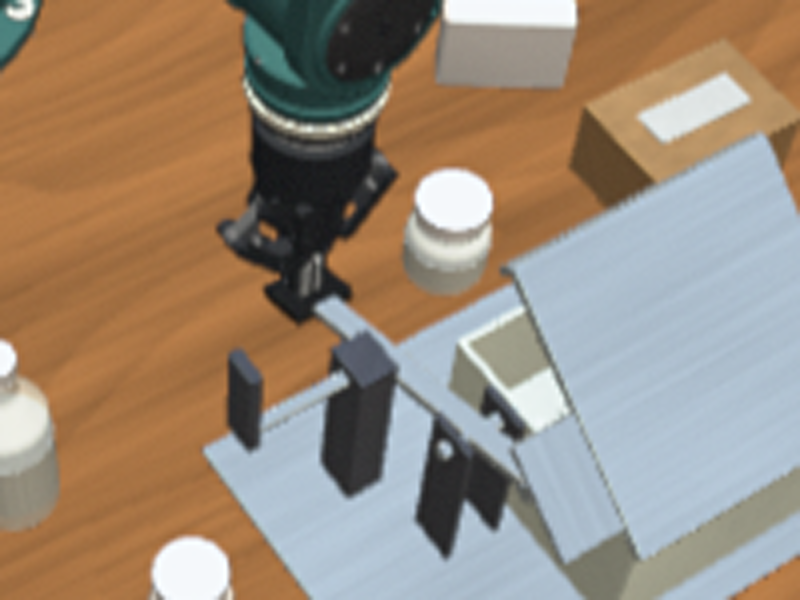

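The pad is down and the flap is open, but the force reads only about 0.5 N. I'll press a bit further until the stop shows clearly.

Emit:
carry_out --deltas '[0,0,0.004,0,0,0,0,0,0,0.008,0,0,0,0,0,0,0.01,0,0,0,0,0,0,0.012,0,0,0,0,0,0,0.012,0,0,0,0,0,0,0.012,0,0,0,0,0,0,0.012,0,0,0,0,0,0,0.012,0,0,0,0]'

```text
time: 9.7
ee_pos: [0.4662, 0.1116, 0.065]
tool_rot: [-0.019, 3.14, 0.0]
contact_force: [-3.2, -0.5, 15.5]
finger_gap: 0.0001
```

```bash
python3 mv.py
```

```text
t 9.7 tcp bin [-180.1    0.3   65. ] F bin [-3.19 -0.45 15.54] gap 0.0001
```

Emit:
carry_out --deltas '[0,0,0,0,0,0,0,0,0,0,0,0,0,0,0,0,0,0,0,0,0,0,0,0,0,0,0,0,0,0,0,0,0,0,0,0,0,0,0,0,0,0,0,0,0,0,0,0,0,0,0,0,0,0,0,0]'

```text
time: 10.7
ee_pos: [0.4662, 0.1116, 0.0649]
tool_rot: [-0.019, 3.14, 0.0]
contact_force: [-2.8, 0.2, 16.6]
finger_gap: 0.0001
```

```bash
python3 mv.py; python3 - <<'E'
from rig import *
import cv2
a=read_camera("scene")["pixels"]
cv2.imwrite("pics/a7.png",a[:,:,::-1])
E
python3 mv.py
```

```text
t 10.7 tcp bin [-180.2    0.3   64.9] F bin [-2.84  0.28 16.64] gap 0.0001
t 10.75 tcp bin [-180.2    0.3   64.9] F bin [-1.92 -0.21 16.53] gap -0.0001
```

View pics/a7.png

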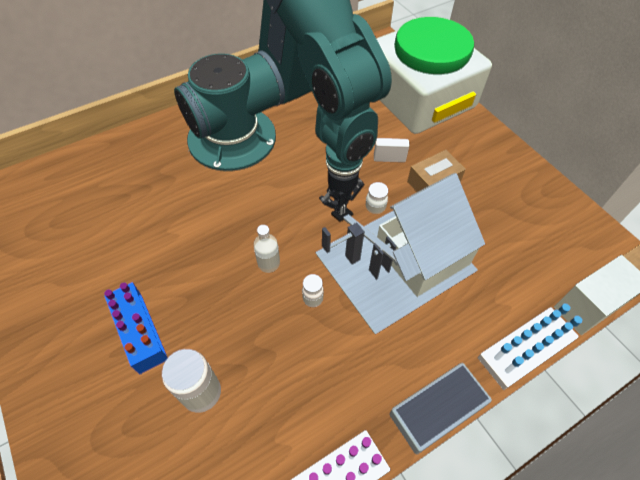

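The lever holds steady at its stop with 16.6 N, the flap is open (its edge runs from about px (393,211) to (458,178)), and the bystanders stand where they were. Handing in.

```bash
python3 - <<'E'
from rig import *
print(close_job())
E
```

```text
the job is handed in; nothing more can be done
None
```

The bin is open: I pushed the bolt out with the shut fingertips, then pressed the lever pad down to its stop. I handed the job in at about 10.8 s while still holding the pad down.

- **Bolt:** the finger force rose to about 23 N at the end of the push. The camera then put the thumb plate at y −122 mm, about 44 mm out, and later pictures show it still out.
- **Lever:** the fingertip held steady at 65 mm above the table with about 16.5 N, against a fully-down pad height of 63 mm. The finger rests on the sloping pad's higher edge, so this fits the lever being at its stop.
- **Weak reading on the way:** the first time I reached the bottom, the force read only 0.4–0.8 N. I pressed about 3 mm further until the stop showed clearly.
- **Flap and bystanders:** the last picture shows the flap raised and the other things where they stood. I judged both by eye and did not measure the flap's angle.

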